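# Unlatch the tool rack and move the dressing stone to its bench slot

## Task

Lift the latch bar out of its catch, swing the green gate of the wooden rack open by at least 60 degrees and leave it open. Then draw the dressing stone straight up out of its well, stand it down upright on the bench and let go, take it again by its two broad faces, and set it gently down, upright and fully home on the floor of the blue slot holder. Never tip the stone over, and leave the jar, tape roll, glass tiles and steel rule where they are.

Things in the scene. Friction and masses are not known exactly. Their poses are not given: they have to be found in the camera images.
- rack: Fixed wooden rack. Origin: on the bench, under the well's centre. Its -x side is the gate side, facing roughly to the robot; +y is the hinge end. Base board 10 thick, x -75 to 50, y -145 to 125. Block 54 (x) by 170 (y), top at z 70. Back board at x 22 to 34, y -60 to 60, up to z 132. Hinge post at x -44 to -24, y 88 to 112, up to z 125; latch post likewise at y -135 to -115, up to z 102.
- well_floor (a point): Floor centre of the stone's vertical well, 10 above the bench; axes as the rack's. The well is 38 (x) by 60 (y), 60 deep. The back board stands 5 mm behind the stone, so no finger fits there: the stone in its well can be gripped only across y, on its narrow faces, above z 70 over the bench. To move it sideways afterwards lift its foot above the back board's top.
- gate (a joint): Opening angle of the green gate, rad: 0 closed (start), up to 1.6. Hinge vertical; from above it opens clockwise, free end towards the rack's -x. Friction of about 0.06 N m keeps it where it is left. Closed, its 12 thick panel spans x -40 to -28, y -100 to 86, z 16 to 92 in the rack frame, and z up to 142 for y -25 to 25.
- gate_hinge (a point): Point on the gate's vertical hinge axis, at x -34, y 100, z 87 in the rack frame. Its axes turn with the gate and equal the rack's when closed.
- gate_lip (a point): Underside of the gate's lip, 6 mm above the stone's top centre when closed (rack frame 0, 0, 136). The lip is a flat plate 6 thick, 50 wide in y, x -40 to 12, which stops the stone from being lifted while the gate is closed.
- latch (a joint): Angle of the steel latch bar, rad: 0 level, in the catch (start); grows as its free end is lifted, up to 0.9. Only its own weight (90 g) holds it down and it falls back when let go. Above 0.2 it clears the catch and the gate is free. The bar is carried by the gate: holding the raised bar by its tab and pulling it round the hinge swings the gate.
- latch_pivot (a point): Horizontal pivot of the latch bar on the gate, axis along the rack's x when closed; at x -50, y -10, z 87 in the rack frame. The bar, 8 thick (x), 14 high, 6 mm in front of the panel, runs from y +15 to y -127 from the pivot, centred on it in height.
- catch (a point): Top of the front lip of the dark steel catch, fixed to the rack's latch post (rack frame x -62, y -125, z 100). The bar's free end lies behind this lip, 3.5 mm from it; the bar's underside must rise 20 mm to pass over it.
- latch_tab (a point): Grip point in the orange upright thumb tab on the latch bar: 65 from the pivot towards the free end and 45 above the bar's axis (rack frame x -50, y -75, z 132 at start). The tab is 12 thick (own x), 24 wide along the bar (own y), top 18 above this point, foot 40 below. Free room for fingers before and behind it above z 102. Axes turn with the bar.
- stone: Abrasive hand stone for dressing glass edges: block 34 (own x) by 56 (own y) by 120 tall, one broad half dark grey, the other brick red; 0.3 to 0.6 kg. Origin: centre of its underside. Broad faces look to its x and -x, narrow faces to y and -y. Starts upright in the rack's well, axes as the rack's, its top at z 130. Either way round is right in the holder.
- holder: Fixed slot holder. Origin: on the bench under its centre. Base 110 (x) by 100 (y), 10 thick. Two upright blue boards along x, 90 long, 10 thick, inner faces at y -33 and 33, up to z 135; low strips at x -29 to -21 and 21 to 29, up to z 22. The stone stands with its broad faces to the holder's x and -x; no finger fits between stone and boards, so it is held there by its broad faces.
- holder_floor (a point): Centre of the pocket's floor, 10 above the bench, where the stone's underside rests. The pocket is 42 (x) by 66 (y). Axes as the holder's.
- jar: Amber jar with a steel lid, 60 across, 100 tall; bystander. Origin: centre of underside.
- tape: Green tape roll lying flat, 90 across, 36 high; bystander. Origin: centre of underside.
- tiles: Green glass tile stack, 100 by 70 by 24 high; bystander. Origin: centre of underside.
- rule: Steel rule, 200 (own y) by 30 by 5; bystander. Origin: centre of underside.

How it is judged:
On the way, in this order (a step that is already met when the one before it is completed fails the run):
1. the latch bar is lifted out of its catch (value of joint latch above 0.2 rad), for 0.1 s.
2. the gate is swung open (value of joint gate above 0.9 rad), for 0.2 s.
3. the stone stands upright by itself, let go, outside the rack's well and the holder (horizontal distance between stone and rack above 0.07 m and horizontal distance between stone and holder above 0.06 m and angle between stone's own z axis and vertical below 0.1 rad and height (world z) of stone below 0.005 m and linear speed of stone below 0.03 m/s and contact force between the fingers and stone below 0.1 N), for 0.2 s.
At the end, for the whole second after the job is handed in: The stone stands at rest in the slot holder: its underside within 12 mm of the pocket's centre in the holder's x and y and no more than 4 mm above the pocket's floor, tilted less than 0.08 rad; and the gate is open by more than 0.9 rad (x of stone in the frame of holder between -0.012 and 0.012 m and y of stone in the frame of holder between -0.012 and 0.012 m and z of stone in the frame of holder below 0.014 m and angle between stone's own z axis and vertical below 0.08 rad and linear speed of stone below 0.02 m/s and value of joint gate above 0.9 rad); the robot touches nothing.
It fails at once if the stone is tipped over (more than 0.8 rad) (angle between stone's own z axis and vertical above 0.8 rad).
It fails at once if the stone is dropped into the holder (moving faster than 0.4 m/s within 25 mm of its floor) (horizontal distance between stone and holder below 0.03 m and height (world z) of stone below 0.035 m and linear speed of stone above 0.4 m/s).
It fails at once if the jar, tape roll, glass tiles or steel rule is moved by more than 30 mm (distance of any of jar, tape, tiles, rule from where it was at the start of the episode above 0.03 m).
It also fails if it takes over 67 s, if anything falls off the work surface, if the arm or the gripper's body presses on something with over 40 N, if the wrist force passes 120 N, or if a joint passes its speed limit or range.

## Robot

A 6-joint arm with a two-finger parallel gripper is mounted at the origin on the work surface. World frame = base frame: x ahead of the robot, y to its left, z up, the work surface at z = 0. Lengths are in m, angles in rad, forces in N, time in s.
With the tool pointing down it reaches from about 0.375 to 0.9 m from the base axis. Payload 3.1 kg.
Tool frame: the origin (TCP) lies at the very end of the fingers, on their centre line; the grasp point (between the pads) lies 19 mm behind it (manip.grasp_offset is the distance from the TCP to the grasp point, in m); y points along the fingers, z is the direction in which the jaws open and shut, and the axes are right-handed (so a half turn about y gives the same grasp; the last joint's range is limited). The gripper opens to 85 mm and grips with 20 to 120 N. Pads are 22 mm wide; open, the fingers measure 114 mm over their backs; the gripper's body (76 mm by 85 mm) begins 54 mm behind the grasp point. The pads swing forward as they close: fully open they stand 13 mm farther back than shut.
Start: joints at [1.042, 0.527, 1.433, -0, 1.181, -0.178], TCP at [0.214, 0.587, 0.231] pointing down, gripper open.
Joint ranges: [-3.08, 3.08], [-0.75, 2.2], [0.22, 2.44], [-1.43, 4.57], [0, 2.65], [-2.85, 2.85]. Speed limits (rad/s): [2.79, 2.79, 3.14, 3.14, 3.14, 3.14].

## Interface

Orientations are given as a unit quaternion [x, y, z, w].
In Python, from station import manip gives the robot as it stands.
- The arm moves only by the tool apply_moves, never from a script. Its argument "motion" is a list of rows, each a list of 5 numbers: the finger opening in mm, from 0 to 85.4, then the shift along the tool's x, y, z in units of 30 mm (1.0 is 30 mm), then the turn about the tool's y in units of 10 degrees (1.0 is 10 degrees). In form: [[fingers, x, y, z, twist], ...]. A call has 1 to 12 rows; each row is the pose to reach, as a shift and turn from the pose commanded when the call began, along the tool's axes at that moment; what a row does not reach only later rows make up. A row lasts 1/8 s, in which the tool goes at most 62.5 mm and 10.7 degrees, less where a joint would pass 70% of its speed; a pose out of reach is approached as far as the arm can. A call with a gripper value outside its range is refused whole. The fingers move at their own pace and stop on an object; "squeeze" is the grip in N (left out, the last holds). Time passes only in rows, so rows that repeat a pose let the fingers close. It gives the time, the measured TCP pose, the force and the opening at its end, in the units of the state.
- manip.sense(): the state, without advancing time (a new reading comes with each control period).
- manip.snapshot(name): name is "scene" or "top"; returns the picture (400x640x3 uint8, red, green, blue); there is no depth.
- manip.get_calibration(name): a dict with "intrinsics" (3x3 intrinsics, pixels), "extrinsics" (4x4, takes a point from camera to world coordinates). Camera axes: x right, y up, looking along -z (the intrinsics and any distortion apply to the point x, -y, -z); pixel columns grow to the right and rows downward; lengths in m; the calibration is good to about 2 mm. A picture is of the moment at which its call begins. get_calibration takes no time and is no camera call.
- manip.sign_off(): hands the job in, once; it reports no verdict.
The state is a dict: "t": time; "q": joint angles; "qd": joint speeds; "tau": joint torques, N m; "tcp_pos": TCP position; "tool_rot": TCP orientation; "force": force on the tool from outside, world axes, zero at the start; "ft_torque": the same for the moment, N m; "finger_gap": opening from 0.0 (shut) to 1.0 (fully open).
Only numpy, scipy, OpenCV 4.12 (cv2) and the standard library are available. Lean on these libraries where they do the work, as an engineer would, in place of code of your own. Each camera call takes 0.05 s, during which the arm holds its last target.

## Working session

There is one attempt and no reset: what is moved stays moved. The work goes in short steps, Python scripts to look and compute and a tool call to move; the robot and the scene stay as the last step left them, time stands still between calls to the robot, and variables do not carry over. Pictures are saved under pics/ and viewed, and the job is handed in when it is done.

Besides the shell and the picture viewer there is one more tool, called after "Request:" by a JSON object that holds its "method" and its "body". apply_moves: Moves the arm, as the interface text tells. Its arguments: {"type":"object","properties":{"motion":{"type":"array"},"squeeze":{"type":"number"}},"required":["motion"]}

```bash
ls; mkdir -p pics
python3 - <<'E'
from station import manip
import cv2,numpy as np
for n in("scene","top"):
    im=manip.snapshot(n); cv2.imwrite(f"pics/{n}0.png",im[:,:,::-1])
    c=manip.get_calibration(n); print(n,{k:np.round(np.array(v),4).tolist() if not isinstance(v,str) else v for k,v in c.items()})
s=manip.sense();print(s, manip.grasp_offset)
E
```

```text
pics
scene {'intrinsics': [[394.6153, 0.0, 313.7258], [0.0, 394.6153, 200.2973], [0.0, 0.0, 1.0]], 'extrinsics': [[-0.783, -0.5074, 0.3598, 0.9684], [0.622, -0.6485, 0.4389, 0.4769], [0.0106, 0.5674, 0.8234, 0.8738], [0.0, 0.0, 0.0, 1.0]]}
top {'intrinsics': [[460.5904, 0.0, 318.4915], [0.0, 460.5904, 199.8041], [0.0, 0.0, 1.0]], 'extrinsics': [[0.0038, 0.9914, -0.1309, 0.4768], [-0.9997, 0.0006, -0.0246, 0.047], [-0.0243, 0.1309, 0.9911, 1.3568], [0.0, 0.0, 0.0, 1.0]]}
{'t': 0.1, 'q': array([ 1.04247350e+00,  5.28368968e-01,  1.43378362e+00, -1.55344744e-05,
        1.18139923e+00, -1.78499131e-01]), 'qd': array([-0.00063534, -0.00502478, -0.00342267,  0.00215662,  0.00092911,
       -0.0004714 ]), 'tau': array([-9.01700532e-04, -4.43305349e+01, -1.78584892e+01, -2.88128822e-04,
        3.88578788e-03,  4.01776489e-06]), 'tcp_pos': array([0.21385153, 0.58658575, 0.23043107]), 'tool_rot': array([ 0.69696931, -0.12328451,  0.12281458, -0.69566607]), 'force': array([-0.01101813,  0.46289734,  0.50798003]), 'ft_torque': array([ 0.02797467, -0.0020705 , -0.04311315]), 'finger_gap': 0.9972277002475662} 0.0187
```

View pics/scene0.png

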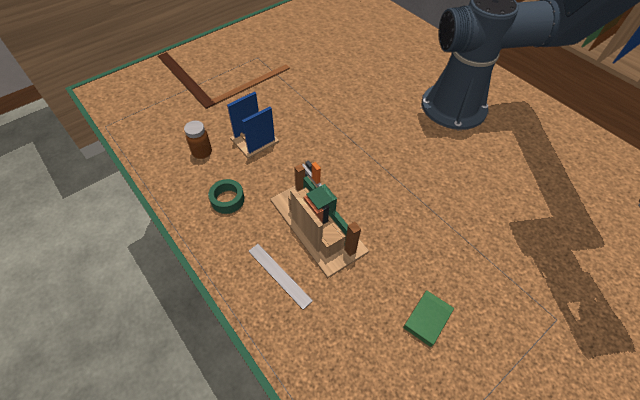

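View pics/top0.png

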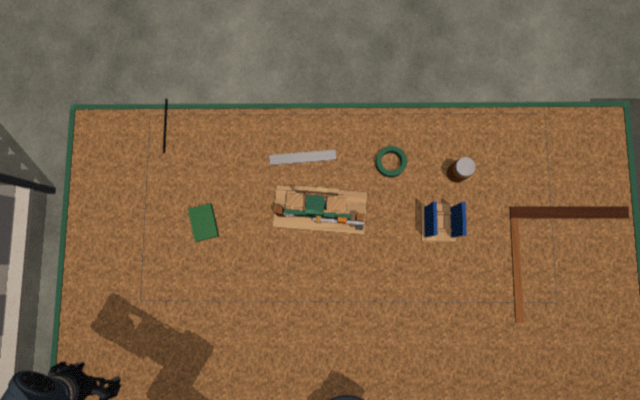

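The scene view shows the rack at about (320,215), the holder at (252,125), the jar, tape and rule behind them, and the tiles at (430,318). In the top view the rack is at (320,210) and the holder at (444,221). I'll enlarge both.

Run:
```python
import cv2
def crop(n,x,y,w,h,s,o):
    im=cv2.imread(f"pics/{n}.png")[y:y+h,x:x+w]
    im=cv2.resize(im,None,fx=s,fy=s,interpolation=cv2.INTER_CUBIC)
    for i in range(0,w,10):
        cv2.putText(im,str(x+i),(i*s,8),0,0.3,(255,255,255),1);cv2.line(im,(i*s,0),(i*s,h*s),(255,255,255) ,1) if 0 else cv2.line(im,(i*s,10),(i*s,16),(0,255,255),1)
    for j in range(0,h,10):
        cv2.putText(im,str(y+j),(0,j*s+4),0,0.3,(255,255,255),1)
    cv2.imwrite(f"pics/{o}.png",im)
crop("scene0",265,150,110,130,6-2,"c1") if 0 else crop("scene0",265,152,110,124,4,"c1")
crop("top0",265,175,110,65,7,"c2")
crop("scene0",220,85,70,80,7,"c3")
crop("top0",410,190,70,60,8,"c4")
```

```text
(no output)
```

View pics/c1.png

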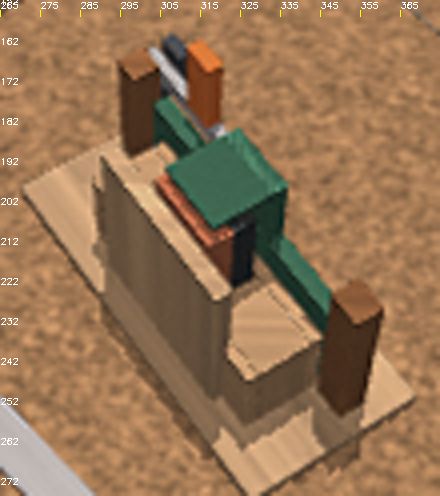

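View pics/c2.png

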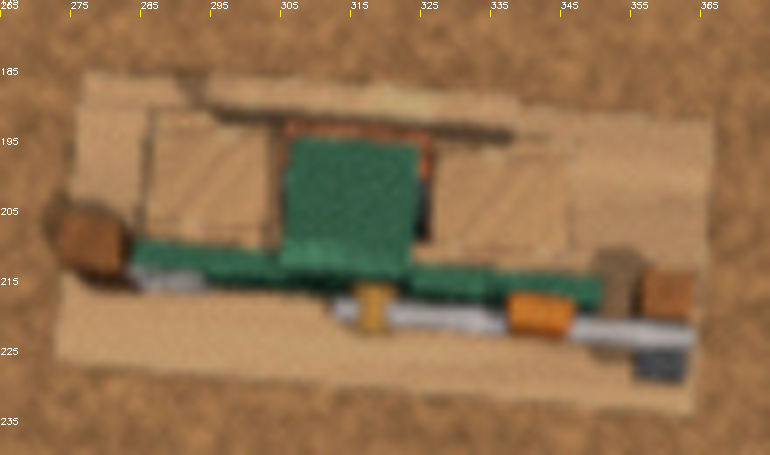

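View pics/c3.png

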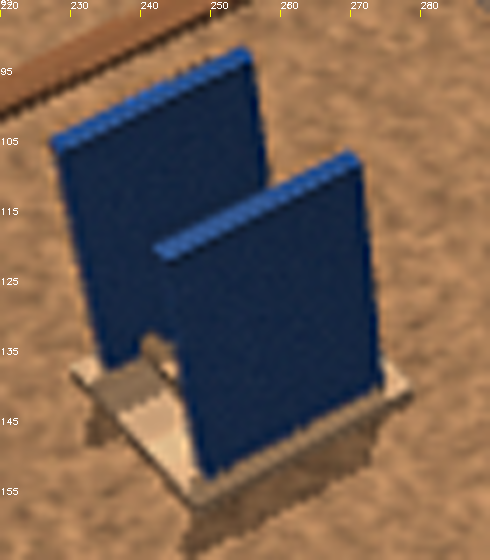

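View pics/c4.png

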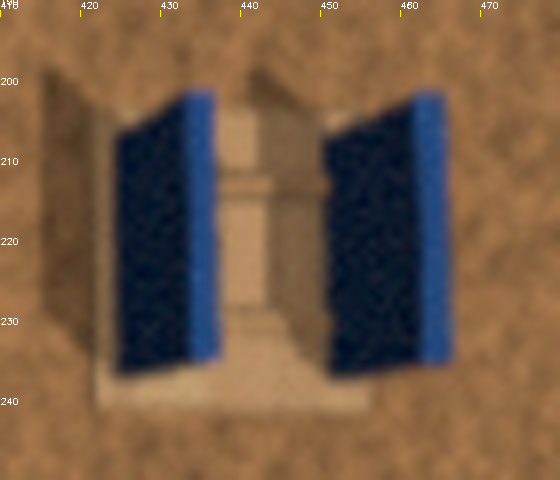

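```bash
cat > h.py <<'E'
import numpy as np
from station import manip
from scipy.optimize import least_squares
from scipy.spatial.transform import Rotation as R
CAL={n:manip.get_calibration(n) for n in("scene","top")}
def proj(n,P):
    c=CAL[n];E=np.array(c["extrinsics"]);K=np.array(c["intrinsics"])
    p=(np.atleast_2d(P)-E[:3,3])@E[:3,:3]; p=p*[1,-1,-1]
    return ((p/p[:,2:])@K.T)[:,:2]
def pose(v,P):
    c,s=np.cos(v[2]),np.sin(v[2]);P=np.atleast_2d(P)/1000.
    return np.c_[v[0]+c*P[:,0]-s*P[:,1],v[1]+s*P[:,0]+c*P[:,1],P[:,2]+(v[3] if len(v)>3 else 0)]
def fit(obs,x0):
    f=lambda v:np.concatenate([(proj(n,pose(v,[o[:3] for o in ob]))-[o[3:] for o in ob]).ravel() for n,ob in obs.items()])
    return least_squares(f,x0,loss='soft_l1'),f
def px(l,s,ox,oy): return [(a,b,c,(u+.5)/s-.5+ox,(w+.5)/s-.5+oy) for a,b,c,u,w in l]
E
python3 - <<'E'
from h import *
rack={"top":px([(-75,125,10,57,357),(-75,-145,10,692,412),(50,125,10,85,72),(50,-145,10,712,122),(-50,-75,150,540,313),(-50,-137,94,693,333),(12,25,142,290,138),(12,-25,142,418,145),(-24,-115,102,645,268),(-24,-135,102,690,268)],7,265,175),
"scene":px([(-75,125,10,413,397),(50,125,10,248,494),(50,-145,10,22,190),(12,25,142,213,228),(12,-25,142,165,172),(-40,-25,142,237,128),(-40,25,142,287,187),(-50,-75,150,205,48),(-24,112,125,350,322),(-44,112,125,383,302),(-24,88,125,330,293),(-44,88,125,360,280),(-24,-135,102,118,65)],4,265,152)}
hold={"top":px([(45,43,135,183,92),(45,33,135,214,92),(-45,43,135,190,365),(-45,33,135,219,362),(45,-33,135,413,92),(45,-43,135,443,92),(-45,-33,135,423,365),(-45,-43,135,453,363),(-55,50,10,97,410),(-55,-50,10,370,412)],8,410,190),
"scene":px([(45,43,135,168,262),(45,33,135,153,246),(-45,33,135,348,150),(-45,43,135,362,160),(45,-33,135,60,152),(45,-43,135,50,140),(-45,-43,135,243,47),(-45,-33,135,253,58),(55,50,10,197,492),(55,-50,10,70,372),(-55,50,10,412,388)],7,220,85)}
for nm,o,x0 in(("rack",rack,[.5,.05,0]),("hold",hold,[.5,-.2,0])):
  for xx in (x0,x0+[0.]):
    r,f=fit(o,xx);print(nm,np.round(r.x,4))
  for k in o:
    rr,_=fit({k:o[k]},x0);print(k,np.round(rr.x,4))
  print(np.round(f(r.x).reshape(-1,2),1).tolist())
E
```

```text
rack [ 0.6414  0.086  -0.0843]
rack [ 0.641   0.0856 -0.0821 -0.002 ]
top [ 0.6403  0.0868 -0.078 ]
scene [ 0.6417  0.0856 -0.0852]
[[-0.5, 0.6], [0.6, 0.5], [-0.4, -0.5], [0.8, -0.3], [0.3, -0.1], [0.4, 0.7], [0.4, -1.0], [0.8, -0.5], [0.2, -0.4], [1.0, 0.3], [1.1, -0.3], [0.6, 1.7], [-0.7, -1.0], [-0.0, 0.2], [-0.3, -1.0], [0.4, -0.0], [0.4, -0.0], [0.0, 2.1], [1.5, 1.2], [0.5, 1.9], [-0.1, 0.6], [-0.3, -0.4], [-0.3, -1.0]]
hold [ 0.5904 -0.2688 -0.0028]
hold [ 0.5902 -0.2693 -0.003  -0.001 ]
top [ 0.5898 -0.2686 -0.002 ]
scene [ 0.591  -0.2688 -0.0016]
[[0.1, -0.1], [0.0, -0.1], [0.1, -0.4], [0.3, -0.0], [0.1, -0.0], [0.2, -0.0], [0.0, -0.2], [0.1, 0.0], [-0.2, -0.2], [0.4, -0.2], [0.0, 0.2], [0.1, 0.4], [0.4, -0.2], [0.5, 0.4], [0.3, 0.2], [-0.2, -0.1], [-0.1, -0.3], [0.5, 0.1], [0.1, 2.0], [-0.0, -1.0], [0.7, -0.4]]
```

```bash
cat >> h.py <<'E'
RACK=[.6412,.0860,-.083]; HOLD=[.590,-.269,-.002]
def rk(x,y,z): return pose(RACK,[(x,y,z)])[0]
def rows(target,yawz=None,s=None):
    """shift in 30mm units & twist(10deg) from the current measured pose; yawz = wanted world angle of tool z (mod pi)"""
    s=s or manip.sense(); M=R.from_quat(s["tool_rot"]).as_matrix()
    d=M.T@(np.array(target)-s["tcp_pos"])/.03
    a=np.arctan2(M[1,2],M[0,2]); 
    tw=0 if yawz is None else -np.degrees((yawz-a+np.pi/2)%np.pi-np.pi/2)/10
    return np.round(d,3),round(tw,3),a
E
python3 - <<'E'
from h import *
s=manip.sense();print(np.round(R.from_quat(s["tool_rot"]).as_matrix(),3))
print(rk(-50,-75,132),rk(-34,100,87),rk(0,0,130))
print(rows(rk(-50,-75,113)+[0,0,.1],-.083), rows(rk(-50,-75,113),-.083))
E
```

```text
[[ 0.939 -0.001  0.343]
 [-0.343 -0.002  0.939]
 [-0.    -1.    -0.002]]
[0.58515427 0.01540343 0.132     ] [0.61560752 0.18847451 0.087     ] [0.6412 0.086  0.13  ]
(array([ 18.153,   0.601, -13.643]), np.float64(7.471), np.float64(1.2209788618868271)) (array([ 18.154,   3.935, -13.637]), np.float64(7.471), np.float64(1.2209788618868271))
```

Request:
{"method": "apply_moves", "body": {"motion": [[45,1.65,0,-1.24,0.7],[45,3.3,0,-2.5,1.4],[45,5,0,-3.7,2.1],[45,6.6,0,-5,2.8],[45,8.3,0,-6.2,3.5],[45,9.9,0,-7.4,4.2],[45,11.6,0,-8.7,4.9],[45,13.2,0,-9.9,5.6],[45,14.8,0.2,-11.1,6.3],[45,16.5,0.4,-12.4,7],[45,18.15,0.6,-13.64,7.47],[45,18.15,0.6,-13.64,7.47]], "squeeze": 30}}

```text
t: 1.6
tcp_pos: [0.5877, 0.0119, 0.2124]
tool_rot: [0.477, -0.521, 0.522, -0.477]
force: [-0.7, -0.7, -0.2]
finger_gap: 0.528
```

```bash
python3 - <<'E'
from h import *
import cv2
for n in("scene","top"):
    im=manip.snapshot(n); cv2.imwrite(f"pics/{n}1.png",im[:,:,::-1])
s=manip.sense();print(s["t"],s["q"],s["tcp_pos"],s["finger_gap"],s["qd"].round(3))
print(rows(rk(-50,-75,113),-.083))
E
cat > crop.py <<'E'
import cv2,sys
n,x,y,w,h,s,o=sys.argv[1:];x,y,w,h,s=map(int,(x,y,w,h,s))
im=cv2.imread(f"pics/{n}.png")[y:y+h,x:x+w]
im=cv2.resize(im,None,fx=s,fy=s,interpolation=cv2.INTER_CUBIC);cv2.imwrite(f"pics/{o}.png",im)
E
python3 crop.py scene1 250 100 130 140 4 d1; python3 crop.py top1 270 160 120 90 6 d2
```

```text
1.7 [-1.64464449e-01  4.96798646e-01  1.55348408e+00  4.05333920e-04
  1.09355289e+00 -8.03881452e-02] [0.58491408 0.01555219 0.21248553] 0.5273927816945604 [ 0.04  -0.02   0.028  0.003  0.004  0.001]
(array([0.006, 3.316, 0.016]), np.float64(-0.007), np.float64(-0.08426229625040045))
```

View pics/d1.png

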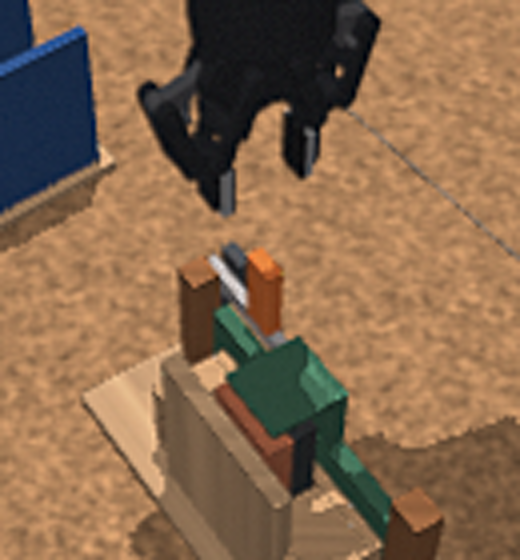

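View pics/d2.png

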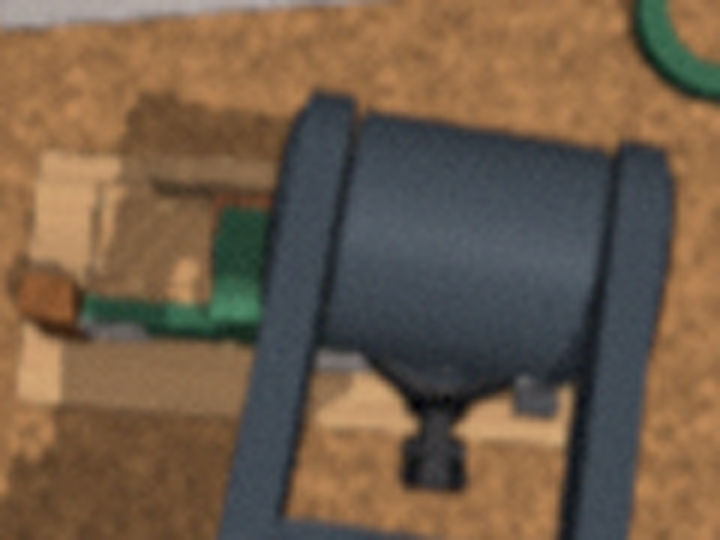

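The scene view shows the open fingers at (306,149) and (326,142), straight above the orange tab at (316,164), so they straddle it. I'll descend and grip.

Request:
{"method": "apply_moves", "body": {"motion": [[45,0,1.2,0,0],[45,0,2.4,0,0],[45,0,3.0,0,0],[45,0,3.32,0,0],[45,0,3.32,0,0],[0,0,3.32,0,0],[0,0,3.32,0,0],[0,0,3.32,0,0],[0,0,3.32,0,0],[0,0,3.32,0,0]], "squeeze": 30}}

```text
t: 2.95
tcp_pos: [0.5852, 0.0162, 0.1147]
tool_rot: [-0.479, 0.52, -0.52, 0.479]
force: [-3.3, 0.7, 6.0]
finger_gap: 0.134
```

Run:
```python
from h import *
s=manip.sense();print(s["t"],s["tcp_pos"],s["finger_gap"],s["force"].round(1),s["ft_torque"].round(2))
print(rows(rk(-50,-75,113),-.083))
def tab(th,ph):
    r=np.hypot(65,45);a=np.arctan2(45,65)+th
    y=-10-r*np.cos(a);z=87+r*np.sin(a)
    v=np.array([-50+34,y-100]);c,sn=np.cos(-ph),np.sin(-ph)
    return rk(-34+c*v[0]-sn*v[1],100+sn*v[0]+c*v[1],z-19)
M=R.from_quat(s["tool_rot"]).as_matrix();p0=tab(0,0)
for th in(.1,.2,.3,.4): print(th,np.round(M.T@(tab(th,0)-p0)/.03,2))
```

```text
2.95 [0.58517774 0.01623173 0.11472803] 0.1342492272731244 [-3.3  0.7  6. ] [0.05 0.4  0.14]
(array([0.028, 0.058, 0.001]), np.float64(0.002), np.float64(-0.08256588536212335))
0.1 [-0.16 -0.21  0.  ]
0.2 [-0.34 -0.4   0.  ]
0.3 [-0.54 -0.57  0.  ]
0.4 [-0.76 -0.73  0.  ]
```

Request:
{"method": "apply_moves", "body": {"motion": [[0,-0.16,-0.21,0,0],[0,-0.34,-0.4,0,0],[0,-0.54,-0.57,0,0],[0,-0.76,-0.73,0,0],[0,-0.76,-0.73,0,0],[0,-0.76,-0.73,0,0]]}}

```text
t: 3.7
tcp_pos: [0.587, 0.0398, 0.1358]
tool_rot: [-0.479, 0.521, -0.52, 0.479]
force: [-1.3, 1.5, -1.2]
finger_gap: 0.137
```

```bash
python3 - <<'E'
from h import *
import cv2
im=manip.snapshot("scene"); cv2.imwrite("pics/scene2.png",im[:,:,::-1])
s=manip.sense();print(s["t"],s["tcp_pos"],s["finger_gap"],s["force"].round(1),s["ft_torque"].round(2))
def tab(th,ph):
    r=np.hypot(65,45);a=np.arctan2(45,65)+th
    y=-10-r*np.cos(a);z=87+r*np.sin(a)
    v=np.array([-50+34,y-100]);c,sn=np.cos(-ph),np.sin(-ph)
    return rk(-34+c*v[0]-sn*v[1],100+sn*v[0]+c*v[1],z-19)
M=R.from_quat(s["tool_rot"]).as_matrix();p0=tab(.4,0)
for d in range(4,85,4): print(d,np.round(M.T@(tab(.4,np.radians(d))-p0)/.03,2))
E
python3 crop.py scene2 250 100 130 140 4 d3
```

```text
3.75 [0.58702861 0.03973931 0.1357586 ] 0.13594715626633694 [-1.9  1.4 -1.3] [0.37 0.34 0.07]
4 [-0.05  0.   -0.35]
8 [-0.12  0.   -0.7 ]
12 [-0.22  0.   -1.04]
16 [-0.34  0.   -1.38]
20 [-0.49  0.   -1.7 ]
24 [-0.66  0.   -2.02]
28 [-0.84  0.   -2.32]
32 [-1.05  0.   -2.61]
36 [-1.28  0.   -2.88]
40 [-1.53  0.   -3.14]
44 [-1.8   0.01 -3.38]
48 [-2.08  0.01 -3.6 ]
52 [-2.37  0.01 -3.8 ]
56 [-2.68  0.01 -3.98]
60 [-3.    0.01 -4.13]
64 [-3.33  0.01 -4.27]
68 [-3.67  0.01 -4.38]
72 [-4.02  0.01 -4.46]
76 [-4.37  0.01 -4.52]
80 [-4.72  0.01 -4.56]
84 [-5.08  0.01 -4.57]
```

View pics/d3.png

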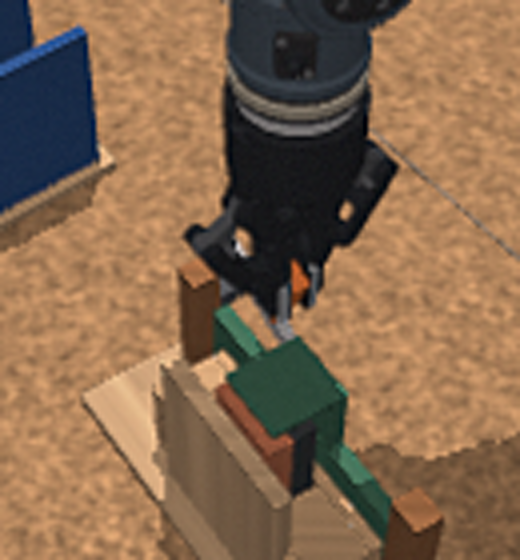

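The fingers hold the orange tab at about (324,169) and the bar has been raised. Now I'll swing the gate.

Request:
{"method": "apply_moves", "body": {"motion": [[0,-0.05,0,-0.35,0.4],[0,-0.12,0,-0.7,0.8],[0,-0.22,0,-1.04,1.2],[0,-0.34,0,-1.38,1.6],[0,-0.49,0,-1.7,2.0],[0,-0.66,0,-2.02,2.4],[0,-0.84,0,-2.32,2.8],[0,-1.05,0,-2.61,3.2],[0,-1.28,0,-2.88,3.6],[0,-1.53,0,-3.14,4.0],[0,-1.53,0,-3.14,4.0]]}}

```text
t: 5.12
tcp_pos: [0.4982, 0.0928, 0.1359]
tool_rot: [0.271, -0.652, 0.653, -0.273]
force: [0.0, 0.7, -4.9]
finger_gap: 0.132
```

```bash
python3 - <<'E'
from h import *
import cv2
im=manip.snapshot("scene"); cv2.imwrite("pics/scene3.png",im[:,:,::-1])
s=manip.sense();print(s["t"],s["tcp_pos"],s["finger_gap"],s["force"].round(1),s["ft_torque"].round(2))
def tab(th,ph):
    r=np.hypot(65,45);a=np.arctan2(45,65)+th
    y=-10-r*np.cos(a);z=87+r*np.sin(a)
    v=np.array([-50+34,y-100]);c,sn=np.cos(-ph),np.sin(-ph)
    return rk(-34+c*v[0]-sn*v[1],100+sn*v[0]+c*v[1],z-19)
p0=tab(.4,np.radians(40));print(p0)
M=R.from_euler('z',-40,degrees=True).as_matrix()@R.from_euler('z',-.083).as_matrix()@np.array([[0,0,1],[-1,0,0],[0,-1,0]])
print(np.round(M-R.from_quat(s["tool_rot"]).as_matrix(),3))
for d in range(44,87,4): print(d,np.round(M.T@(tab(.4,np.radians(d))-p0)/.03,2))
E
python3 crop.py scene3 250 100 160 140 4 d4
```

```text
5.175 [0.49833896 0.09255755 0.13583479] 0.13823343319046752 [ 0.3  0.6 -4.1] [ 0.22 -0.    0.01]
[0.49698194 0.09155694 0.13475994]
[[-0.001 -0.002 -0.001]
 [ 0.001 -0.    -0.001]
 [ 0.002 -0.    -0.001]]
44 [-0.05  0.   -0.35]
48 [-0.12  0.   -0.7 ]
52 [-0.22  0.   -1.04]
56 [-0.34  0.   -1.38]
60 [-0.49  0.   -1.7 ]
64 [-0.66  0.   -2.02]
68 [-0.84  0.   -2.32]
72 [-1.05  0.   -2.61]
76 [-1.28  0.   -2.88]
80 [-1.53  0.   -3.14]
84 [-1.8   0.   -3.38]
```

View pics/d4.png

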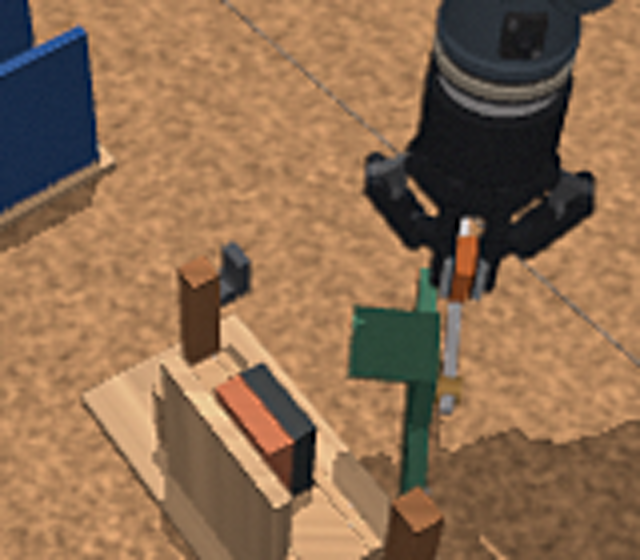

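The gate is open about 40° with the bar still held, and the stone is now exposed at (317,207). I'll carry on to about 84°.

Request:
{"method": "apply_moves", "body": {"motion": [[0,-0.05,0,-0.35,0.4],[0,-0.12,0,-0.7,0.8],[0,-0.22,0,-1.04,1.2],[0,-0.34,0,-1.38,1.6],[0,-0.49,0,-1.7,2.0],[0,-0.66,0,-2.02,2.4],[0,-0.84,0,-2.32,2.8],[0,-1.05,0,-2.61,3.2],[0,-1.28,0,-2.88,3.6],[0,-1.53,0,-3.14,4.0],[0,-1.8,0,-3.38,4.4],[0,-1.8,0,-3.38,4.4]]}}

```text
t: 6.68
tcp_pos: [0.465, 0.2019, 0.1358]
tool_rot: [0.007, -0.707, 0.707, -0.009]
force: [2.7, -3.1, -4.2]
finger_gap: 0.138
```

Request:
{"method": "apply_moves", "body": {"motion": [[0,0.22,0.16,0,0],[0,0.42,0.33,0,0],[0,0.6,0.52,0,0],[0,0.74,0.7,0,0],[0,0.74,0.7,0,0],[30,0.74,0.7,0,0],[30,0.74,0.7,0,0],[30,0.74,0.3,0,0],[30,0.74,-1,0,0],[30,0.74,-2.8,0,0],[85,0.74,-4,0,0],[85,0.74,-4,0,0]]}}

```text
t: 8.18
tcp_pos: [0.4426, 0.2022, 0.259]
tool_rot: [-0.005, 0.708, -0.707, 0.01]
force: [0.4, 0.4, -0.9]
finger_gap: 0.766
```

```bash
python3 - <<'E'
from h import *
import cv2
for n in("scene","top"):
    im=manip.snapshot(n); cv2.imwrite(f"pics/{n}4.png",im[:,:,::-1])
s=manip.sense();print(s["t"],s["q"].round(2),s["tcp_pos"],s["finger_gap"],s["force"].round(1))
E
python3 crop.py scene4 250 100 160 140 5 d5;python3 crop.py top4 260 170 120 110 5 d6
```

```text
8.275 [0.2  0.31 1.75 0.   1.09 1.75] [0.4403013  0.20158858 0.25576206] 0.9265876722409098 [-0.6 -0.3  0.1]
```

View pics/d5.png

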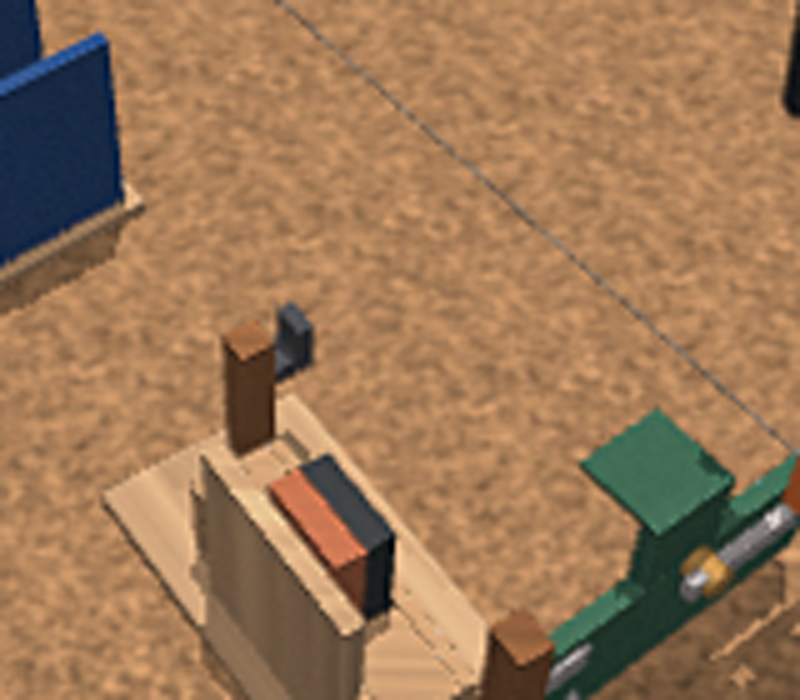

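View pics/d6.png

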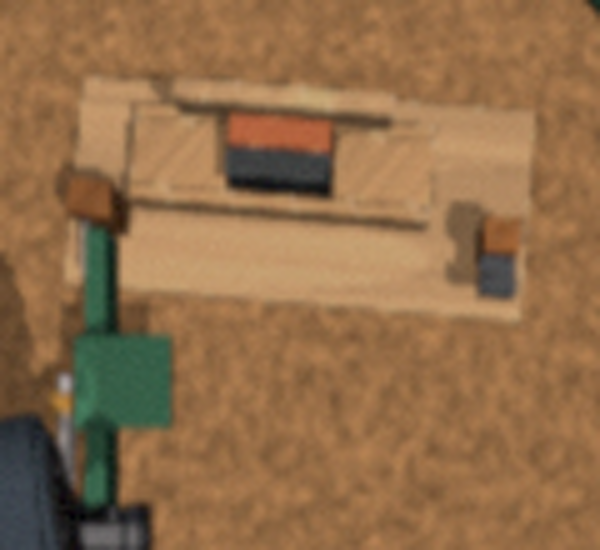

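Run:
```python
from h import *
o={"top":px([(17,28,130,230,114),(17,-28,130,333,121),(-17,28,130,228,179),(-17,-28,130,331,184)],5,260,170),
"scene":px([(17,-28,130,270,490),(-17,-28,130,328,455),(-17,28,130,396,540)],5,250,100)}
r,f=fit(o,[.64,.086,-.08]);print(r.x.round(4),f(r.x).reshape(-1,2).round(1).tolist())
r,f=fit({"top":o["top"]},[.64,.086,-.08]);print(r.x.round(4))
print(rows(rk(0,0,230),-.083-np.pi/2), rows(rk(0,0,94),-.083-np.pi/2))
```

```text
[ 0.6407  0.0861 -0.0618] [[-0.3, -0.2], [-0.1, -0.3], [-0.8, -0.7], [-0.5, -0.4], [-0.4, -1.1], [0.1, -0.8], [0.6, -1.4]]
[ 0.6396  0.085  -0.0491]
(array([-6.61 ,  0.856,  4.001]), np.float64(0.603), np.float64(-1.5486019545677847)) (array([-6.611,  5.39 ,  4.001]), np.float64(0.603), np.float64(-1.5486019545677847))
```

Request:
{"method": "apply_moves", "body": {"motion": [[85,-1.3,0,0.8,0.3],[85,-2.8,0,1.7,0.6],[85,-4.3,0.1,2.6,0.6],[85,-5.8,0.3,3.5,0.6],[85,-6.61,0.5,4,0.6],[85,-6.61,0.7,4,0.6],[85,-6.61,0.7,4,0.6]]}}

```text
t: 9.15
tcp_pos: [0.6396, 0.0865, 0.2322]
tool_rot: [0.027, 0.707, -0.706, -0.031]
force: [-0.7, -0.3, -0.1]
finger_gap: 0.994
```

```bash
python3 - <<'E'
from h import *
import cv2
im=manip.snapshot("scene"); cv2.imwrite("pics/scene5.png",im[:,:,::-1])
s=manip.sense();print(s["t"],s["tcp_pos"],s["finger_gap"])
print(rows([.6408,.086,.083],-.083-np.pi/2))
E
python3 crop.py scene5 250 100 160 140 5 d7
```

```text
9.2 [0.63990129 0.08678164 0.23311311] 0.9943907846619202
(array([-0.054,  5.004,  0.024]), np.float64(0.006), np.float64(-1.6528327067639224))
```

View pics/d7.png

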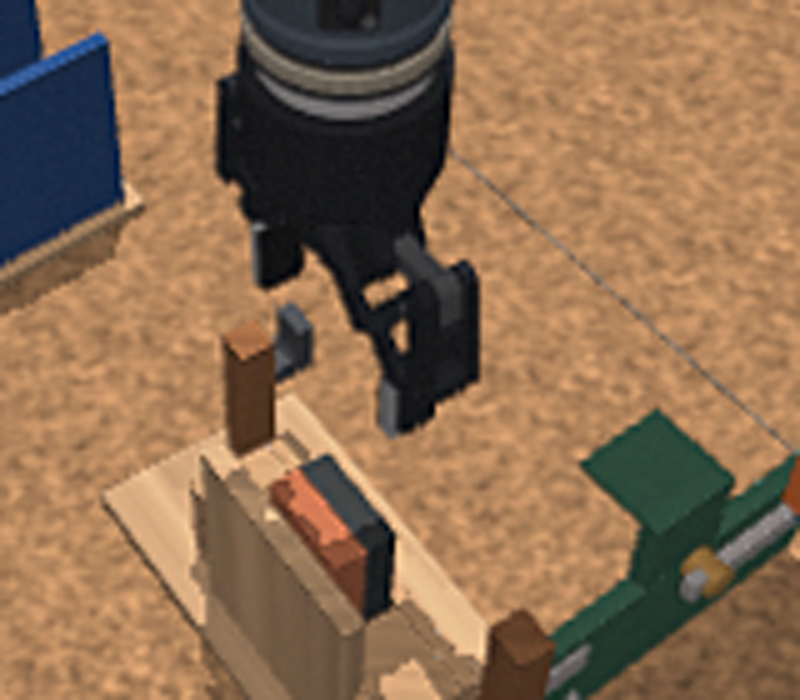

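The open fingers at (305,153) and (330,182) straddle the stone across its narrow faces. I'll descend and grip.

Request:
{"method": "apply_moves", "body": {"motion": [[85,-0.05,1.3,0.02,0],[85,-0.05,2.7,0.02,0],[85,-0.05,4,0.02,0],[85,-0.05,4.7,0.02,0],[85,-0.05,5,0.02,0],[85,-0.05,5,0.02,0],[40,-0.05,5,0.02,0],[40,-0.05,5,0.02,0],[40,-0.05,5,0.02,0],[40,-0.05,5,0.02,0]], "squeeze": 40}}

```text
t: 10.45
tcp_pos: [0.6444, 0.0852, 0.0861]
tool_rot: [0.03, 0.707, -0.706, -0.028]
force: [-0.2, -0.0, 6.3]
finger_gap: 0.648
```

Request:
{"method": "apply_moves", "body": {"motion": [[40,0,-0.2,0,0],[40,0,-0.5,0,0],[40,0,-0.8,0,0],[40,0,-0.8,0,0]]}}

```text
t: 10.95
tcp_pos: [0.6438, 0.0853, 0.1095]
tool_rot: [0.03, 0.707, -0.706, -0.029]
force: [-0.2, 0.8, -4.5]
finger_gap: 0.65
```

```bash
python3 - <<'E'
from h import *
import cv2
im=manip.snapshot("scene"); cv2.imwrite("pics/scene6.png",im[:,:,::-1])
s=manip.sense();print(s["t"],s["tcp_pos"],s["finger_gap"],s["force"].round(1),s["ft_torque"].round(2))
E
python3 crop.py scene6 250 100 160 140 5 d8
```

```text
11.0 [0.64341098 0.08531003 0.10897706] 0.6521649892846468 [-0.2 -0.1 -3.6] [ 0.02 -0.01  0.01]
```

View pics/d8.png

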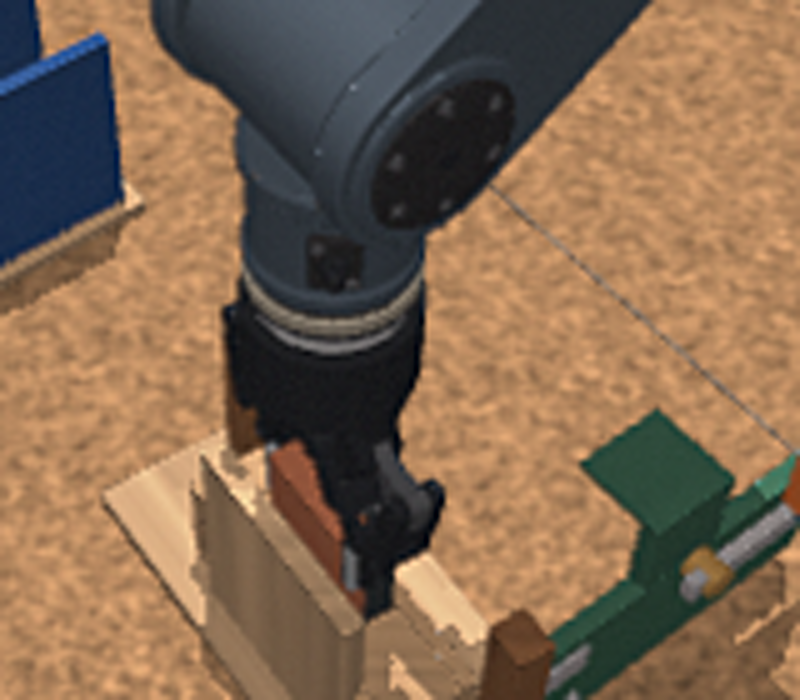

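The stone is held with about 3.6 N of weight. I'll draw it straight up.

Request:
{"method": "apply_moves", "body": {"motion": [[40,0,-0.6,0,0],[40,0,-1.4,0,0],[40,0,-2.3,0,0],[40,0,-3.2,0,0],[40,0,-3.9,0,0],[40,0,-4.2,0,0],[40,0,-4.2,0,0],[40,0,-4.2,0,0]]}}

```text
t: 12.0
tcp_pos: [0.6425, 0.0853, 0.2335]
tool_rot: [-0.028, -0.706, 0.707, 0.03]
force: [-0.3, 0.4, -4.1]
finger_gap: 0.649
```

```bash
python3 - <<'E'
from h import *
import cv2
im=manip.snapshot("scene"); cv2.imwrite("pics/scene7.png",im[:,:,::-1])
s=manip.sense();print(s["t"],s["tcp_pos"],s["finger_gap"],s["force"].round(1),s["ft_torque"].round(2))
print(rows([.46,-.10,.235],-np.pi/2))
E
python3 crop.py scene7 250 80 160 140 5 d9
```

```text
12.05 [0.64248752 0.0852754  0.23332144] 0.6566807158755702 [ 0.1  1.1 -5.3] [ 0.04 -0.08  0.07]
(array([ 5.551, -0.039,  6.658]), np.float64(-0.475), np.float64(-1.6536131342387543))
```

View pics/d9.png

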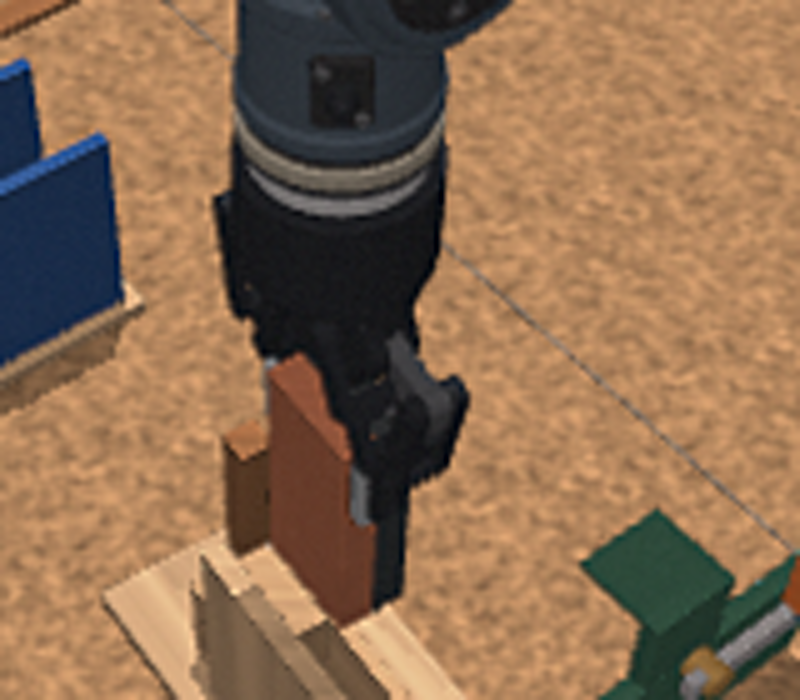

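The stone hangs upright, with its foot above the back board. I'll carry it to open bench at about (0.46,-0.10).

Request:
{"method": "apply_moves", "body": {"motion": [[40,0.3,0,0.4,0],[40,1.0,0,1.2,-0.1],[40,1.9,0,2.3,-0.2],[40,2.8,0,3.4,-0.3],[40,3.7,0,4.5,-0.4],[40,4.6,0,5.5,-0.47],[40,5.2,0,6.3,-0.47],[40,5.55,0,6.66,-0.47],[40,5.55,0,6.66,-0.47],[40,5.55,0,6.66,-0.47]]}}

```text
t: 13.3
tcp_pos: [0.4616, -0.0997, 0.2347]
tool_rot: [0.001, 0.707, -0.707, 0.0]
force: [0.4, 0.7, -4.6]
finger_gap: 0.649
```

Request:
{"method": "apply_moves", "body": {"motion": [[40,0,0.6,0,0],[40,0,1.4,0,0],[40,0,2.3,0,0],[40,0,3.2,0,0],[40,0,3.9,0,0],[40,0,4.4,0,0],[40,0,4.7,0,0],[40,0,4.7,0,0],[40,0,4.7,0,0]]}}

```text
t: 14.42
tcp_pos: [0.4616, -0.1001, 0.094]
tool_rot: [-0.001, -0.707, 0.707, -0.0]
force: [-0.3, -0.8, -3.5]
finger_gap: 0.653
```

```bash
python3 - <<'E'
from h import *
import cv2
im=manip.snapshot("scene"); cv2.imwrite("pics/scene8.png",im[:,:,::-1])
s=manip.sense();print(s["t"],s["tcp_pos"],s["finger_gap"],s["force"].round(1),s["ft_torque"].round(2))
E
python3 crop.py scene8 250 60 160 140 5 e1
```

```text
14.475 [ 0.46158429 -0.10019079  0.0941722 ] 0.6562782348560868 [ 0.4 -0.1 -3.6] [ 0.02 -0.    0.01]
```

View pics/e1.png

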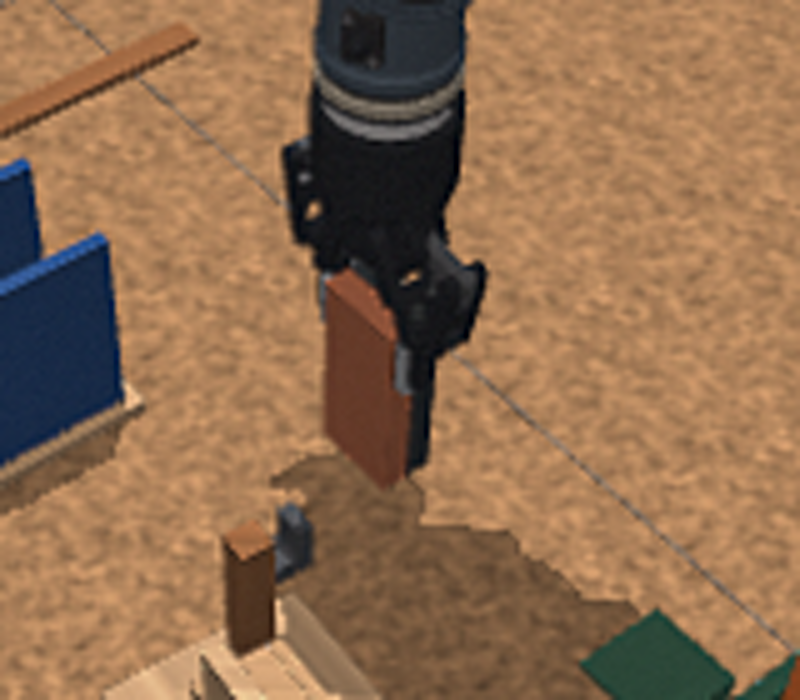

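Request:
{"method": "apply_moves", "body": {"motion": [[40,0,0.15,0,0],[40,0,0.3,0,0],[40,0,0.4,0,0],[40,0,0.5,0,0],[40,0,0.55,0,0],[40,0,0.55,0,0]]}}

```text
t: 15.22
tcp_pos: [0.4609, -0.1001, 0.077]
tool_rot: [0.0, 0.707, -0.707, -0.0]
force: [0.8, -0.7, -3.6]
finger_gap: 0.652
```

Request:
{"method": "apply_moves", "body": {"motion": [[40,0,0.04,0,0],[40,0,0.08,0,0],[40,0,0.08,0,0]]}}

```text
t: 15.6
tcp_pos: [0.4612, -0.1002, 0.0761]
tool_rot: [-0.001, -0.707, 0.707, -0.0]
force: [-1.0, -0.2, 8.9]
finger_gap: 0.648
```

Request:
{"method": "apply_moves", "body": {"motion": [[70,0,-0.03,0,0],[80,0,-0.03,0,0],[80,0,-0.03,0,0],[80,0,-0.03,0,0],[80,0,-0.5,0,0],[80,0,-1.3,0,0],[80,0,-2.1,0,0],[80,0,-2.4,0,0],[80,0,-2.4,0,0]]}}

```text
t: 16.73
tcp_pos: [0.4612, -0.1002, 0.1475]
tool_rot: [-0.001, -0.707, 0.707, -0.0]
force: [0.5, -0.0, -1.1]
finger_gap: 0.941
```

```bash
python3 - <<'E'
from h import *
import cv2
for n in("scene","top"):
    im=manip.snapshot(n); cv2.imwrite(f"pics/{n}9.png",im[:,:,::-1])
s=manip.sense();print(s["t"],s["tcp_pos"],s["finger_gap"],s["force"].round(1))
E
python3 crop.py scene9 250 60 160 140 5 e2;python3 crop.py top9 260 170 220 120 3 e3
```

```text
16.825 [ 0.46050873 -0.09988765  0.1463455 ] 0.9374436486762328 [-0.8  0.5  0.5]
```

View pics/e2.png

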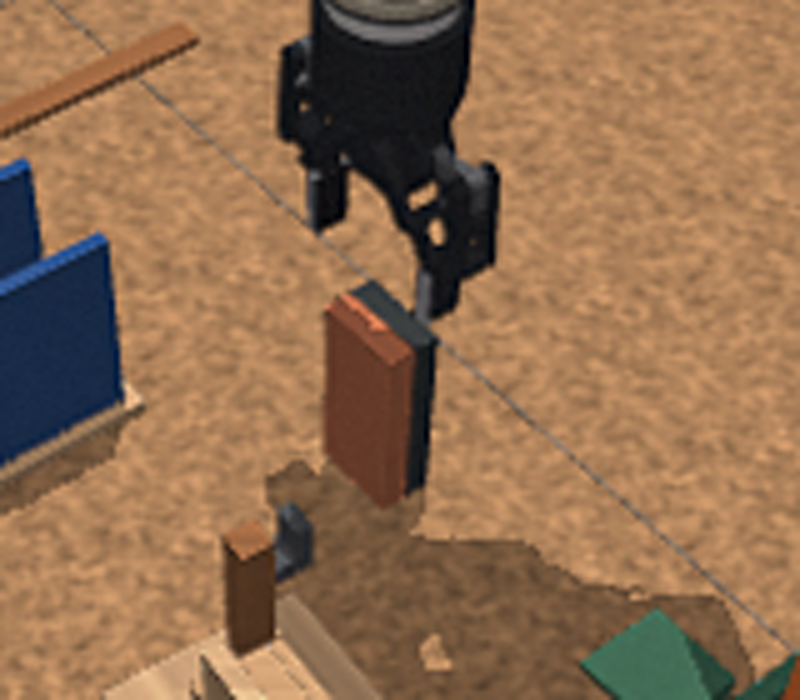

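View pics/e3.png

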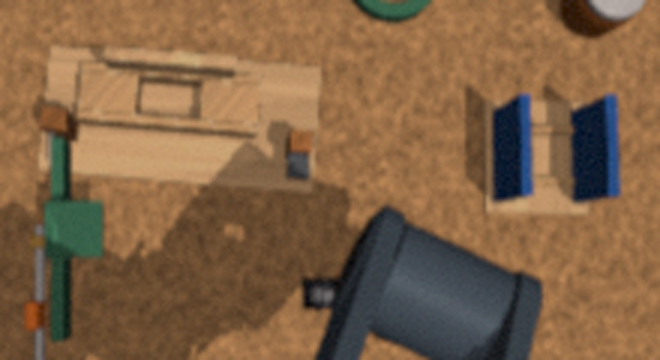

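The stone stands alone and upright on the bench, its top edges running from (316,116) to (337,128). The well is empty and the gate is open.

Run:
```python
from h import *
o={"scene":px([(-17,-28,120,372,281),(-17,28,120,436,340),(17,28,120,386,363),(17,-28,120,327,307),(17,28,0,387,508),(17,-28,0,326,438),(-17,28,0,424,490)],5,250,60)}
r,f=fit(o,[.46,-.1,0]);print(r.x.round(4),f(r.x).reshape(-1,2).round(1).tolist())
for t in ([.461,-.1,.150],[.461,-.1,.082]): print(rows(t,0))
```

```text
[ 0.4584 -0.0999 -0.0562] [[0.9, -0.6], [0.5, -0.3], [0.2, 0.4], [-0.3, -0.8], [-1.6, 0.9], [-0.6, 2.9], [0.4, -0.6]]
(array([-0.016, -0.122,  0.004]), np.float64(8.996), np.float64(-1.5715605902719614))
(array([-0.018,  2.145,  0.005]), np.float64(8.996), np.float64(-1.5715605902719614))
```

Request:
{"method": "apply_moves", "body": {"motion": [[80,0,-0.3,0,-1],[80,0,-0.3,0,-2],[80,0,-0.3,0,-3],[80,0,-0.3,0,-4],[80,0,-0.3,0,-5],[80,0,-0.3,0,-6],[80,0,-0.3,0,-7],[80,0,-0.3,0,-8],[80,0,-0.3,0,-9],[80,0,-0.3,0,-9],[80,0,-0.3,0,-9]]}}

```text
t: 18.2
tcp_pos: [0.4606, -0.0999, 0.1552]
tool_rot: [-0.499, 0.501, -0.5, 0.499]
force: [-0.1, 0.5, -0.4]
finger_gap: 0.933
```

```bash
python3 - <<'E'
from h import *
import cv2
im=manip.snapshot("scene"); cv2.imwrite("pics/scene10.png",im[:,:,::-1])
s=manip.sense();print(s["t"],s["q"].round(2),s["tcp_pos"],s["finger_gap"],s["force"].round(1))
print(rows([.461,-.1,.082],0))
E
python3 crop.py scene10 250 60 160 140 5 e4
```

```text
18.25 [-0.45  0.45  1.89  0.    0.81 -0.45] [ 0.46067978 -0.09996997  0.1552842 ] 0.9359809520320029 [-0.4  0.6  0.3]
(array([2.000e-03, 2.443e+00, 1.300e-02]), np.float64(-0.016), np.float64(-0.0027477403797651016))
```

View pics/e4.png

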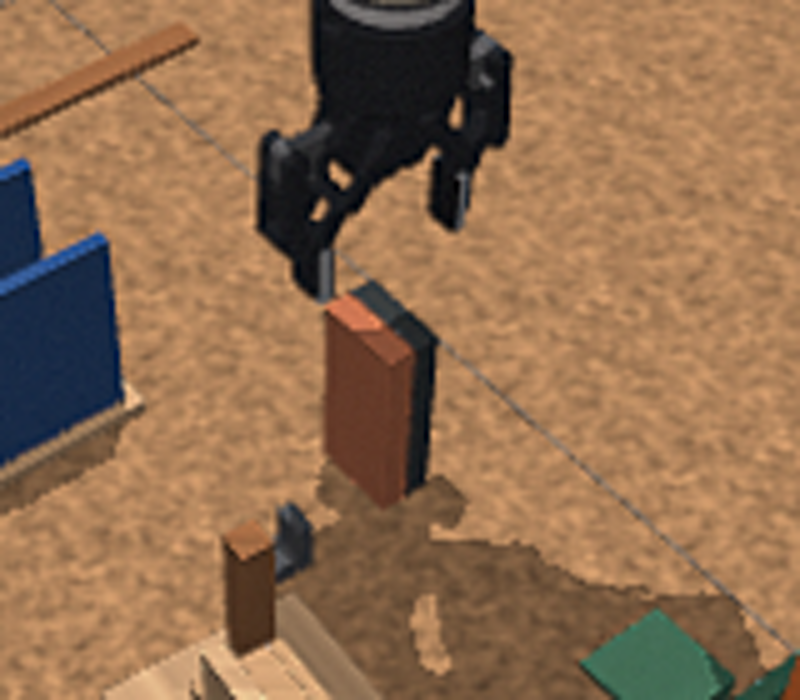

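The fingers at (314,118) and (341,104) straddle the broad faces. Two measurements put the stone about 2.5 mm nearer the robot than the TCP, so I'll shift by that amount, descend and close in steps.

Request:
{"method": "apply_moves", "body": {"motion": [[80,0,0.6,-0.08,0],[80,0,1.4,-0.08,0],[80,0,2.0,-0.08,0],[80,0,2.44,-0.08,0],[80,0,2.44,-0.08,0],[60,0,2.44,-0.08,0],[48,0,2.44,-0.08,0],[42,0,2.44,-0.08,0],[38,0,2.44,-0.08,0],[35,0,2.44,-0.08,0],[33,0,2.44,-0.08,0],[30,0,2.44,-0.08,0]], "squeeze": 30}}

```text
t: 19.75
tcp_pos: [0.4583, -0.1, 0.0827]
tool_rot: [-0.5, 0.5, -0.5, 0.5]
force: [-1.9, 0.1, 3.9]
finger_gap: 0.399
```

Request:
{"method": "apply_moves", "body": {"motion": [[20,0,0,0,0],[20,0,0,0,0],[20,0,0,0,0]], "squeeze": 40}}

```text
t: 20.12
tcp_pos: [0.4583, -0.1, 0.0827]
tool_rot: [-0.5, 0.5, -0.5, 0.5]
force: [-1.8, 0.8, 5.2]
finger_gap: 0.392
```

```bash
python3 - <<'E'
from h import *
import cv2
im=manip.snapshot("scene"); cv2.imwrite("pics/scene11.png",im[:,:,::-1])
s=manip.sense();print(s["t"],s["q"].round(2),s["tcp_pos"],s["finger_gap"],s["force"].round(1),s["ft_torque"].round(2))
E
python3 crop.py scene11 250 60 160 140 5 e5
```

```text
20.175 [-0.45  0.58  1.95 -0.    0.61 -0.45] [ 0.45830266 -0.10003391  0.08269161] 0.393061362814705 [-2.6 -0.1  5.6] [-0.03  0.34  0.03]
```

View pics/e5.png

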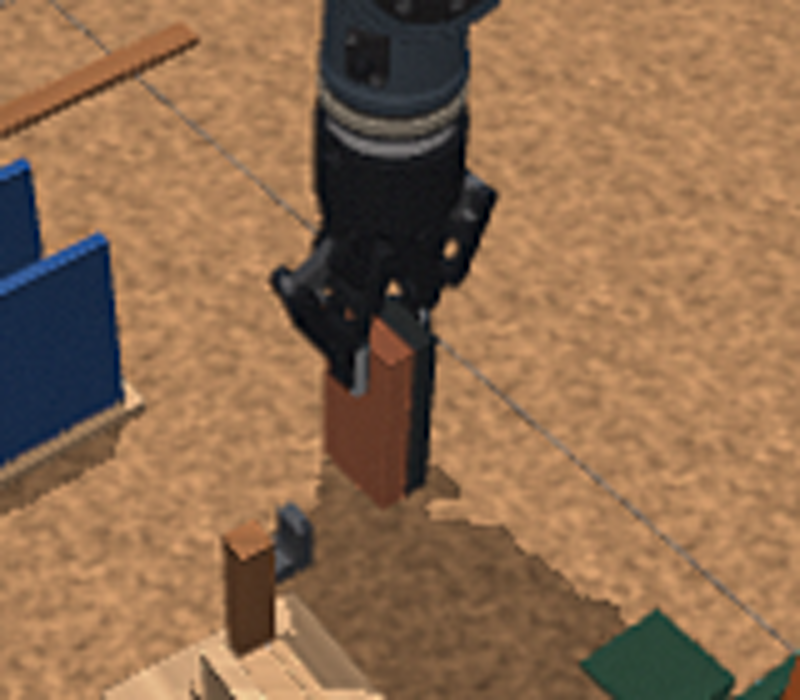

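The stone is held on its broad faces (gap 33.6 mm) and is still vertical. I'll lift it and carry it over the holder.

Request:
{"method": "apply_moves", "body": {"motion": [[20,0,-0.2,0,0],[20,0,-0.7,0,0],[20,0,-1.5,0,0],[20,0,-2.5,0,0],[20,0,-3.5,0,0],[20,0,-4.4,0,0],[20,0,-5.1,0,0],[20,0,-5.5,0,0],[20,0,-5.5,0,0],[20,0,-5.5,0,0]]}}

```text
t: 21.42
tcp_pos: [0.4578, -0.0997, 0.2465]
tool_rot: [-0.5, 0.501, -0.499, 0.5]
force: [-0.2, -0.2, -3.8]
finger_gap: 0.398
```

Run:
```python
from h import *
s=manip.sense();print(s["t"],s["tcp_pos"],s["finger_gap"],s["force"].round(1),s["ft_torque"].round(2))
print(rows([.590,-.269,.247],-.002))
r,f=fit({"top":[(0,0,100,462,168)]},[.7,-.3,0]);print("jar",r.x)
```

```text
21.425 [ 0.45777465 -0.09970486  0.24651586] 0.3979511759163298 [-0.2 -0.2 -3.8] [0.01 0.01 0.02]
(array([ 5.64 , -0.031,  4.412]), np.float64(0.007), np.float64(-0.0007788620512926784))
jar [ 0.73138597 -0.31728761  0.        ]
```

Request:
{"method": "apply_moves", "body": {"motion": [[20,0.3,0,0.2,0],[20,1.0,0,0.8,0],[20,1.9,0,1.5,0],[20,2.8,0,2.2,0],[20,3.7,0,2.9,0],[20,4.6,0,3.6,0],[20,5.3,0,4.15,0],[20,5.64,0,4.41,0],[20,5.64,0,4.41,0],[20,5.64,0,4.41,0],[20,5.64,0,4.41,0]]}}

```text
t: 22.8
tcp_pos: [0.5901, -0.2683, 0.2476]
tool_rot: [-0.5, 0.5, -0.5, 0.5]
force: [0.2, -0.6, -4.9]
finger_gap: 0.394
```

```bash
python3 - <<'E'
from h import *
import cv2
for n in("scene","top"):
    im=manip.snapshot(n); cv2.imwrite(f"pics/{n}12.png",im[:,:,::-1])
s=manip.sense();print(s["t"],s["tcp_pos"],s["finger_gap"],s["force"].round(1),s["ft_torque"].round(2))
E
python3 crop.py scene12 200 30 110 140 5 e6;python3 crop.py top12 390 170 100 80 6 e7
```

```text
22.9 [ 0.59043578 -0.26863665  0.24781493] 0.3964221173534138 [ 0.4 -0.7 -2.9] [0.02 0.02 0.04]
```

View pics/e6.png

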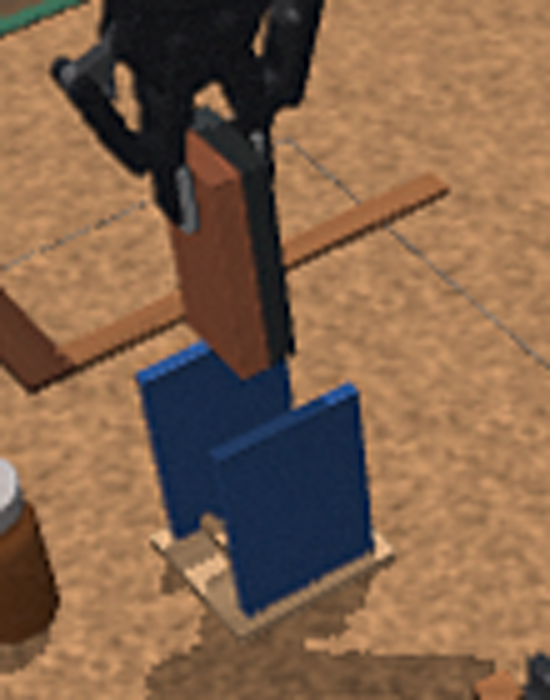

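View pics/e7.png

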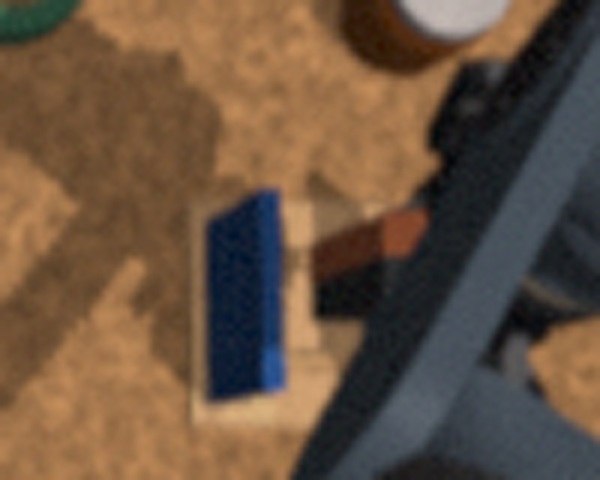

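Run:
```python
from h import *
s=manip.sense();z=(.2478-.0827)*1000
o={"scene":px([(17,28,z,250,379),(-17,28,z,291,354),(-17,28,z+120,264,158),(17,28,z+120,238,184),(17,-28,z+120,190,130),(17,-28,z,187,325)],5,200,30)}
v=[.590,-.2686,0]
print(((proj("scene",pose(v,[q[:3] for q in o["scene"]]))-[200,30])*5).round(0).tolist())
r,f=fit(o,v);print(r.x.round(4),f(r.x).reshape(-1,2).round(1).tolist())
r,f=fit(o,v+[0.]);print(r.x.round(4))
print(((proj("top",pose(v,[(17,28,z),(-17,28,z),(17,28,z+120),(-17,28,z+120)]))-[390,170])*6).round(0).tolist())
```

```text
[[241.0, 378.0], [295.0, 351.0], [269.0, 156.0], [209.0, 184.0], [146.0, 126.0], [183.0, 321.0]]
[ 0.5883 -0.2671  0.0307] [[-0.1, 0.3], [2.3, -0.3], [2.6, -0.2], [-4.0, 0.3], [-7.6, -0.2], [0.4, -0.0]]
[ 0.5815 -0.2805  0.0325 -0.0117]
[[306.0, 242.0], [309.0, 320.0], [380.0, 208.0], [383.0, 295.0]]
```

Run:
```python
import cv2
from h import *
im=cv2.imread("pics/scene12.png")
s=12;x,y,w,h=222,45,45,65-10
c=cv2.resize(im[y:y+h,x:x+w],None,fx=s,fy=s,interpolation=cv2.INTER_CUBIC)
z=(.2478-.0827)*1000
P=[(a,b,z+k) for k in(0,120) for a,b in((17,28),(17,-28),(-17,-28),(-17,28))]
q=((proj("scene",pose([.590,-.2686,0],P))-[x,y]+.5)*s).astype(int)
for i,j in((0,1),(1,2),(2,3),(3,0),(4,5),(5,6),(6,7),(7,4),(0,4),(1,5),(2,6),(3,7)): cv2.line(c,tuple(map(int,q[i])),tuple(map(int,q[j])),(0,255,255),1)
cv2.imwrite("pics/e8.png",c[:600])
```

```text
(no output)
```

View pics/e8.png

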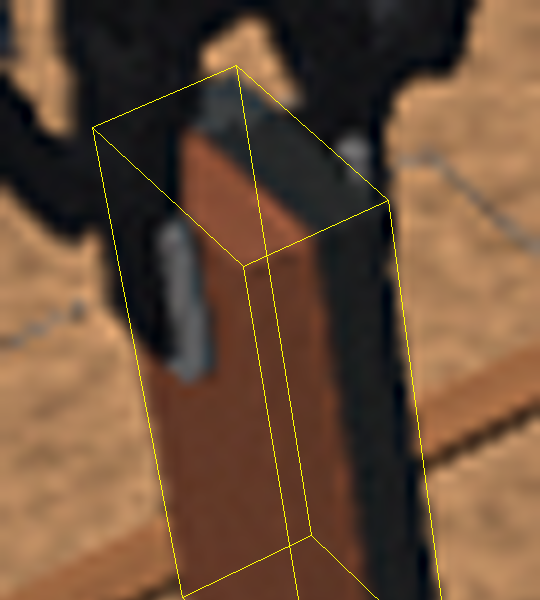

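The predicted stone outline lies on its picture within about 1 px, upright and centred over the holder. I'll lower it in stages.

Request:
{"method": "apply_moves", "body": {"motion": [[20,0,0.4,0,0],[20,0,0.8,0,0],[20,0,1.1,0,0],[20,0,1.4,0,0],[20,0,1.7,0,0],[20,0,1.7,0,0]]}}

```text
t: 23.65
tcp_pos: [0.5902, -0.269, 0.1954]
tool_rot: [-0.5, 0.501, -0.499, 0.5]
force: [-0.2, 0.4, -4.3]
finger_gap: 0.39
```

Run:
```python
import cv2
from h import *
n="scene"
im=manip.snapshot(n)[:,:,::-1].copy(); cv2.imwrite("pics/scene13.png",im)
st=manip.sense();print(st["t"],st["tcp_pos"],st["force"].round(1),st["ft_torque"].round(2))
s=10;x,y,w,h=222,60,60,60
c=cv2.resize(im[y:y+h,x:x+w],None,fx=s,fy=s,interpolation=cv2.INTER_CUBIC)
z=(st["tcp_pos"][2]-.0827)*1000
P=[(a,b,z+k) for k in(0,120) for a,b in((17,28),(17,-28),(-17,-28),(-17,28))]
q=((proj(n,pose([st["tcp_pos"][0],st["tcp_pos"][1],0],P))-[x,y]+.5)*s).astype(int)
for i,j in((0,1),(3,0),(4,5),(5,6),(6,7),(7,4),(0,4),(3,7)): cv2.line(c,tuple(map(int,q[i])),tuple(map(int,q[j])),(0,255,255),1)
cv2.imwrite("pics/e9.png",c[:600])
```

```text
23.7 [ 0.59057721 -0.26929682  0.19606096] [ 0.3  0.2 -4.1] [-0.01  0.04 -0.  ]
```

View pics/e9.png

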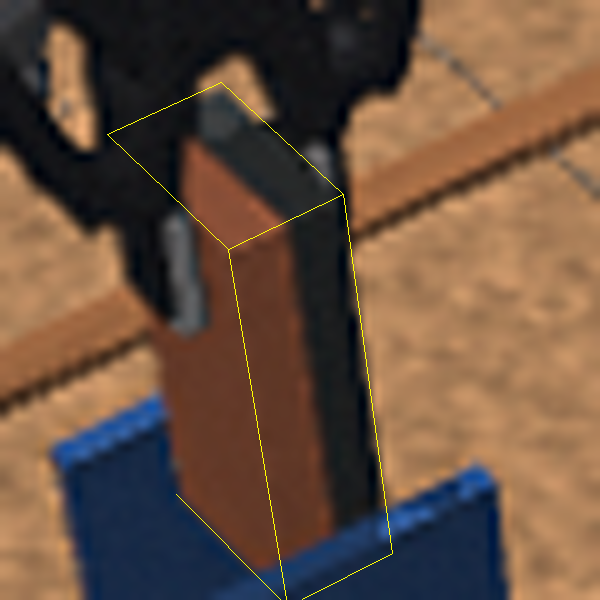

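The foot has gone in between the boards with no side force. I'll keep lowering.

Request:
{"method": "apply_moves", "body": {"motion": [[20,0,0.4,0,0],[20,0,0.9,0,0],[20,0,1.4,0,0],[20,0,1.9,0,0],[20,0,2.3,0,0],[20,0,2.6,0,0],[20,0,2.8,0,0],[20,0,2.8,0,0]]}}

```text
t: 24.7
tcp_pos: [0.5906, -0.2693, 0.1121]
tool_rot: [-0.5, 0.5, -0.5, 0.5]
force: [0.0, -0.6, -3.7]
finger_gap: 0.393
```

Request:
{"method": "apply_moves", "body": {"motion": [[20,0,0.15,0,0],[20,0,0.3,0,0],[20,0,0.4,0,0],[20,0,0.5,0,0],[20,0,0.55,0,0],[20,0,0.6,0,0],[20,0,0.6,0,0]]}}

```text
t: 25.58
tcp_pos: [0.5907, -0.2693, 0.0944]
tool_rot: [-0.5, 0.5, -0.5, 0.5]
force: [-0.0, -0.4, -4.6]
finger_gap: 0.388
```

Request:
{"method": "apply_moves", "body": {"motion": [[20,0,0.04,0,0],[20,0,0.08,0,0],[20,0,0.08,0,0]]}}

```text
t: 25.95
tcp_pos: [0.5908, -0.2695, 0.0928]
tool_rot: [0.5, -0.5, 0.5, -0.5]
force: [-1.2, 0.3, 1.1]
finger_gap: 0.392
```

Contact came at the predicted height. I'll release and withdraw.

Request:
{"method": "apply_moves", "body": {"motion": [[20,0,0.02,0,0],[36,0,0.02,0,0],[40,0,0.02,0,0],[55,0,0.02,0,0],[55,0,0.02,0,0],[55,0,0.02,0,0],[55,0,-0.5,0,0],[55,0,-1.4,0,0],[55,0,-2.6,0,0],[55,0,-3.8,0,0],[55,0,-4.8,0,0],[55,0,-4.8,0,0]]}}

```text
t: 27.45
tcp_pos: [0.5924, -0.2705, 0.2404]
tool_rot: [0.499, -0.497, 0.503, -0.5]
force: [0.9, -1.4, 0.1]
finger_gap: 0.644
```

Request:
{"method": "apply_moves", "body": {"motion": [[55,1,0,-1.2,0],[55,2,0,-2.8,0],[55,2,0,-4,0],[55,2,0,-4,0],[55,2,0,-4,0]]}}

```text
t: 28.08
tcp_pos: [0.471, -0.3293, 0.2358]
tool_rot: [0.5, -0.5, 0.5, -0.5]
force: [0.3, -0.2, 0.2]
finger_gap: 0.642
```

Run:
```python
import cv2
from h import *
st=manip.sense();print(st["t"],st["tcp_pos"],st["force"].round(1))
v=[.5906,-.2694,0]
for n,x,y,w,h in(("scene",215,80,75,80),("top",405,185,75,60)):
    im=manip.snapshot(n)[:,:,::-1].copy(); cv2.imwrite(f"pics/{n}14.png",im)
    s=7;c=cv2.resize(im[y:y+h,x:x+w],None,fx=s,fy=s,interpolation=cv2.INTER_CUBIC)
    d=c.copy()
    P=[(a,b,10+k) for k in(0,120) for a,b in((17,28),(17,-28),(-17,-28),(-17,28))]
    q=((proj(n,pose(v,P))-[x,y]+.5)*s).astype(int)
    for i,j in((4,5),(5,6),(6,7),(7,4)): cv2.line(d,tuple(map(int,q[i])),tuple(map(int,q[j])),(0,255,255),1)
    cv2.imwrite(f"pics/f_{n}.png",d)
```

```text
28.075 [ 0.47098541 -0.32927576  0.23582564] [ 0.3 -0.2  0.2]
```

View pics/f_scene.png

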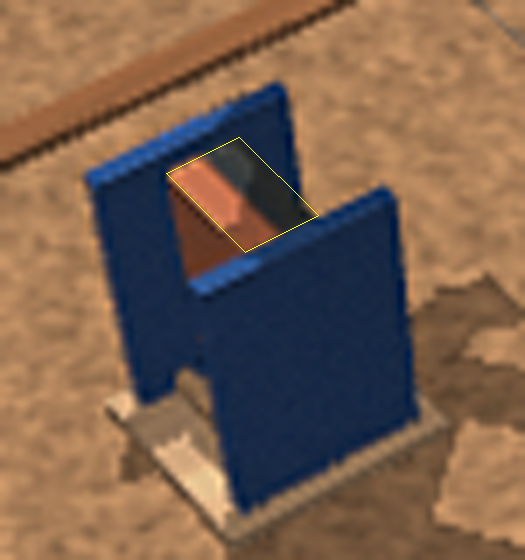

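View pics/f_top.png

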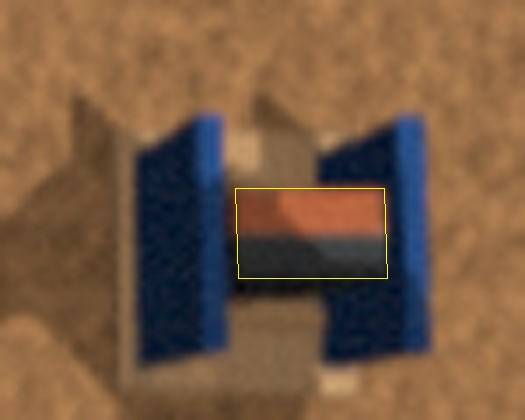

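View pics/top14.png

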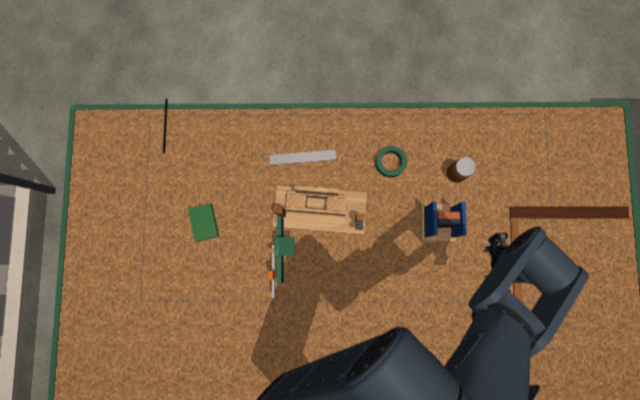

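Both views show the stone's top outline exactly where a fully seated, centred stone would put it. The gate stands at about 84°, the bystanders are in place, and the gripper is clear.

```bash
python3 -c "
from station import manip
print(manip.sense()['qd'].round(3)); print(manip.sign_off())"
```

```text
[ 0.004  0.001 -0.003 -0.001  0.001 -0.   ]
the job is handed in; nothing more can be done
None
```

I did every step in the order asked and handed the job in at about 28 s of the 67 s allowed; the sign-off gives no verdict.

- **Latch and gate:** I lifted the bar by its tab to a commanded 0.4 rad. I then swung the gate round its hinge to about 84° and lowered the bar before letting go.
- **Stone to bench:** I drew it straight up out of the well by its narrow faces, stood it upright on open bench near (0.46, -0.10) and let go. A picture then showed it standing alone.
- **Stone to holder:** I took it again by its broad faces and lowered it slowly into the slot. It touched the floor at the predicted height, and I let go and backed off.

**Last checks:**
- In both views the stone's top lies on the outline expected for a stone that is upright and fully home, about 1 mm from the pocket's centre.
- The top view shows the gate still open at about 84°. The jar, tape roll, tiles and rule look unmoved by eye.
- The gripper is clear of everything.

**Disagreements:** The stone's yaw from the pictures was noisy, up to about 0.06 rad away from the yaw implied by the grip. The stone also sat about 2.5 mm off the tool centre in the first grasp, and I corrected for that in the second. No check failed.

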